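# Spread the clustered valve castings over the inspection tray, gently

### The job

The five bare aluminium valve castings are huddled together in the black inspection tray; slide them apart, without lifting them, so that they stand evenly spread over the tray in one layer, well clear of each other and with both ends of the tray in use. Their machined faces mark easily, so never press, squeeze or bump a casting with more than 12 N, do not tip any over, and leave the glass pot and the steel gauge in the tray where they stand.

Things in the scene. Friction and masses are not known exactly. Their poses are not given: they have to be found in the camera images.
- tray: fixed shallow black tray, 310 mm (its x) by 450 mm (its y) outside, 300 by 440 mm inside, rim 14 mm high, floor 5 mm above its underside. Origin: centre of its underside, on the bench; z up
- part_a: one of five identical bare aluminium valve castings: a square base 66 x 66 mm, 28 mm high, with a round upright neck on its centre, 28 mm in diameter, rising from 28 to 56 mm above the underside; 0.18 to 0.33 kg. Origin: centre of the underside, z up along the neck, x and y along the sides of the base
- part_b: one of five identical bare aluminium valve castings: a square base 66 x 66 mm, 28 mm high, with a round upright neck on its centre, 28 mm in diameter, rising from 28 to 56 mm above the underside; 0.18 to 0.33 kg. Origin: centre of the underside, z up along the neck, x and y along the sides of the base
- part_c: one of five identical bare aluminium valve castings: a square base 66 x 66 mm, 28 mm high, with a round upright neck on its centre, 28 mm in diameter, rising from 28 to 56 mm above the underside; 0.18 to 0.33 kg. Origin: centre of the underside, z up along the neck, x and y along the sides of the base
- part_d: one of five identical bare aluminium valve castings: a square base 66 x 66 mm, 28 mm high, with a round upright neck on its centre, 28 mm in diameter, rising from 28 to 56 mm above the underside; 0.18 to 0.33 kg. Origin: centre of the underside, z up along the neck, x and y along the sides of the base
- part_e: one of five identical bare aluminium valve castings: a square base 66 x 66 mm, 28 mm high, with a round upright neck on its centre, 28 mm in diameter, rising from 28 to 56 mm above the underside; 0.18 to 0.33 kg. Origin: centre of the underside, z up along the neck, x and y along the sides of the base
- pot: squat amber glass pot with a steel lid, 48 mm in diameter, 50 mm high, standing in the tray at the middle of one short end; origin: centre of its underside
- gauge: steel plug gauge, a round foot 44 mm in diameter with a thinner neck and knob, 55 mm high, standing in the tray at the middle of the other short end; origin: centre of its underside

How it is judged (in metres and radians):
At the end, for the whole second after the job is handed in: All five castings upright, flat on the tray floor, at rest, untouched; every two at least 125 mm apart centre to centre; centres at least 20 mm in from the tray's inner walls; at least one centre beyond 90 mm from the tray's centre towards each of its two short ends (horizontal distance between part_a and part_b above 0.125 m and horizontal distance between each of part_a, part_b and part_c above 0.125 m and horizontal distance between each of part_a, part_b, part_c and part_d above 0.125 m and horizontal distance between each of part_a, part_b, part_c, part_d and part_e above 0.125 m and angle between each of part_a, part_b, part_c, part_d, part_e's own z axis and vertical below 0.1 rad and z of part_a in the frame of tray between 0.001 and 0.012 m and linear speed of each of part_a, part_b, part_c, part_d, part_e below 0.01 m/s and x of part_a in the frame of tray between -0.13 and 0.13 m and y of part_a in the frame of tray between -0.2 and 0.2 m and contact force between each of part_a, part_b, part_c, part_d, part_e and the fingers below 0.1 N and contact force between each of part_a, part_b, part_c, part_d, part_e and the arm below 0.1 N and z of part_b in the frame of tray between 0.001 and 0.012 m and x of part_b in the frame of tray between -0.13 and 0.13 m and y of part_b in the frame of tray between -0.2 and 0.2 m and z of part_c in the frame of tray between 0.001 and 0.012 m and x of part_c in the frame of tray between -0.13 and 0.13 m and y of part_c in the frame of tray between -0.2 and 0.2 m and z of part_d in the frame of tray between 0.001 and 0.012 m and x of part_d in the frame of tray between -0.13 and 0.13 m and y of part_d in the frame of tray between -0.2 and 0.2 m and z of part_e in the frame of tray between 0.001 and 0.012 m and x of part_e in the frame of tray between -0.13 and 0.13 m and y of part_e in the frame of tray between -0.2 and 0.2 m and y of any of part_a, part_b, part_c, part_d, part_e in the frame of tray above 0.09 m and y of any of part_a, part_b, part_c, part_d, part_e in the frame of tray below -0.09 m).
It fails at once if the robot bears on a casting with more than 12 N (push, squeeze or bump; in a squeeze the two fingers' forces add up) (contact force between any of part_a, part_b, part_c, part_d, part_e and the fingers above 12 N or contact force between any of part_a, part_b, part_c, part_d, part_e and the arm above 12 N).
It fails at once if a casting tips by more than 20 degrees (angle between any of part_a, part_b, part_c, part_d, part_e's own z axis and vertical above 0.35 rad).
It fails at once if a casting is lifted more than 20 mm off the tray floor (z of any of part_a, part_b, part_c, part_d, part_e in the frame of tray above 0.025 m).
It fails at once if the pot or the gauge is moved by more than 15 mm (distance of any of pot, gauge from where it was at the start of the episode above 0.015 m).
It also fails if it takes over 72 s, if anything falls off the work surface, if the arm or the gripper's body presses on something with over 40 N, if the wrist force passes 120 N, or if a joint passes its speed limit or range.

### The arm

A 7-joint arm with a two-finger parallel gripper is mounted at the origin on the work surface. World frame = base frame: x ahead of the robot, y to its left, z up, the work surface at z = 0. Lengths are in mm, angles in degrees, forces in N, time in s.
With the tool pointing down it reaches from about 425 to 825 mm from the base axis. Payload 3.6 kg.
Tool frame: the origin (TCP) lies where the fingers leave the gripper's body, on its centre line; the fingertips stand 84 mm ahead of it and the grasp point (between the pads) lies 65 mm ahead of it; z points along the fingers, y is the line along which they close (so a half turn about z gives the same grasp; the last joint's range is limited). The gripper opens to 93 mm and grips with 3 to 60 N. Pads are 15 mm wide; open, the fingers measure 128 mm over their backs; the gripper's body (75 mm by 188 mm) begins 65 mm behind the grasp point.
Start: joints at [-68.325, 35.231, -0.722, 81.555, 0.464, 63.22, -2.315], TCP at [255.962, 597.454, 302.74] pointing down, gripper open.
Joint ranges: [-178.69, 178.69], [-17.37, 117.87], [-77.05, 75.6], [15.02, 138.74], [-78.02, 258.01], [0.78, 113.62], [-162.83, 162.83]. Speed limits (degrees/s): [159.86, 159.86, 180, 180, 180, 180, 180].

### API

Orientations are given as a 3x3 rotation matrix whose columns are the frame's x, y, z axes.
In Python, from bench import move_to, line_to, movej, ungrasp, close, sleep, inverse_kinematics, capture, PlanningError, hand_in, get_t, get_joint_pos, get_qvel, get_joint_torque, get_tcp_pos, get_ee_rot, get_force, get_ft_torque, get_grip_width, get_grasp_force gives the robot as it stands. Calls block until the motion is done:
- move_to(position, orientation): joint-space move of the TCP to a pose.
- line_to(position, v=150, orientation=None): straight line of the TCP; orientation=None keeps the orientation; v is the mean speed in mm/s.
- movej(angles): joint-space move.
- ungrasp() and close(squeeze=None): open the fingers fully, or close them until they stop; squeeze is the grip in N (None keeps the last).
- sleep(seconds).
- inverse_kinematics(position, orientation): joint angles nearest the present ones, or None.
- capture(name): name is "scene" or "top" or "wrist"; returns a dict with "pixels" (400x640x3 uint8, red, green, blue), "range_z" (400x640 float32, mm along the optical axis (not along the pixel's ray), 0 where there is no reading), "K" (3x3 intrinsics, pixels), "extrinsics" (4x4, takes a point from world to camera coordinates); the wrist camera has in their place "T_tool_cam" (4x4, takes a point from camera to tool coordinates, whose origin is the TCP and whose axes are the flange's). Camera axes: x right, y down, z forward; pixel columns grow to the right and rows downward; lengths in mm; the calibration is good to about 2 mm. A picture is of the moment at which its call begins: read the wrist's pose just before it.
A pose or a line that the arm cannot do raises PlanningError and nothing moves.
- hand_in(): hands the job in; it is judged then, once.
Readings, each from a call of its own:
- get_t(): time.
- get_joint_pos(): joint angles.
- get_qvel(): joint speeds.
- get_joint_torque(): joint torques, N m.
- get_tcp_pos(): TCP position.
- get_ee_rot(): TCP orientation.
- get_force(): force on the tool from outside, world axes, zero at the start.
- get_ft_torque(): the same for the moment, N m.
- get_grip_width(): finger opening in mm.
- get_grasp_force(): force on a finger pad.
Only numpy, scipy, OpenCV 4.12 (cv2) and the standard library are available. Lean on these libraries where they do the work, as an engineer would, in place of code of your own. Each camera call takes 0.05 s, during which the arm holds its last target. There are 200 camera calls.

## Working session

There is one attempt and no reset: what is moved stays moved. The work goes in short steps, each a Python script; the robot and the scene stay as the last script left them, time stands still between calls to the robot, and variables do not carry over. Pictures are saved under pics/ and viewed, at most 10 in all, crops included, and the job is handed in when it is done.

```bash
mkdir -p pics; ls; python3 - <<'E'
from bench import *
import cv2,numpy as np
c=capture("top");np.savez("top0.npz",**c)
cv2.imwrite("pics/top0.png",c["pixels"][...,::-1])
print(c["K"],c["extrinsics"],get_t(),get_tcp_pos(),get_ee_rot())
E
```

```text
pics
[[497.25303687   0.         332.70851778]
 [  0.         497.25303687 201.21017275]
 [  0.           0.           1.        ]] [[-8.61514803e-02 -9.96261405e-01 -6.41362012e-03  5.90394199e+01]
 [-9.70865131e-01  8.53966997e-02 -2.23893505e-01  5.47446387e+02]
 [ 2.23604160e-01 -1.30619968e-02 -9.74592512e-01  8.83651528e+02]
 [ 0.00000000e+00  0.00000000e+00  0.00000000e+00  1.00000000e+00]] 0.05 [255.76654449 596.95879681 301.63621788] [[-9.19207027e-01  3.93773554e-01 -9.10605764e-04]
 [ 3.93774601e-01  9.19204189e-01 -2.28522364e-03]
 [-6.28279999e-05 -2.45916705e-03 -9.99996974e-01]]
```

View pics/top0.png

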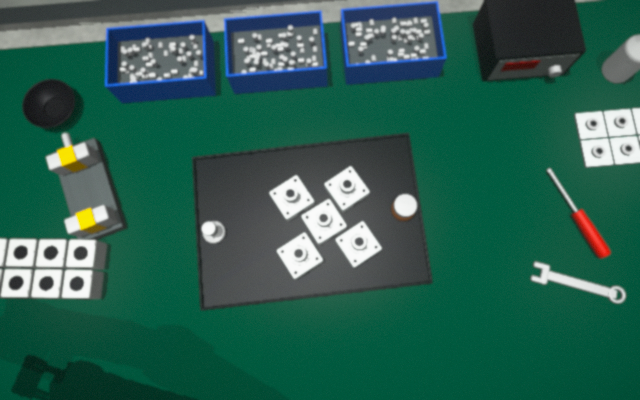

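The picture shows the tray at px 195–430 × 135–308, with castings at about (291,196), (347,187), (323,220), (300,255) and (359,243). The gauge is at (212,232) and the pot at (404,206). I'll locate the neck tops and tray from depth.

```bash
cat >loc.py <<'E'
import numpy as np,cv2
from scipy import ndimage as nd
def cloud(c):
    z=c["range_z"].astype(float);v,u=np.mgrid[:400,:640]
    P=np.stack([(u-c["K"][0,2])*z/c["K"][0,0],(v-c["K"][1,2])*z/c["K"][1,1],z],-1)
    E=c["extrinsics"];W=(P-E[:3,3])@E[:3,:3]
    W[z<=0]=np.nan;return W
def necks(c):
    W=cloud(c);m=(W[...,2]>44)&(W[...,2]<75);m[:130]=0;m[310:]=0;m[:,:190]=0;m[:,435:]=0
    l,n=nd.label(m);out=[]
    for i in range(1,n+1):
        s=l==i
        if s.sum()<25: continue
        zt=np.nanpercentile(W[s][:,2],90);t=s&(W[...,2]>zt-7)
        r,q=np.nonzero(t);p=W[t]
        out.append((q.mean(),r.mean(),*((p[:,:2].max(0)+p[:,:2].min(0))/2),zt,int(t.sum())))
    return np.array(out)
def ray(c,u,v,z):
    E=c["extrinsics"];R=E[:3,:3];o=-R.T@E[:3,3];d=R.T@np.linalg.inv(c["K"])@[u,v,1]
    return (o+d*(z-o[2])/d[2])
E
python3 - <<'E'
from loc import *
np.set_printoptions(suppress=True,precision=1)
c=dict(np.load("top0.npz"));print(necks(c))
W=cloud(c)
for u,v in [(250,220),(380,270),(240,180),(500,350)]:print(W[v-3:v+4,u-3:u+4].reshape(-1,3).mean(0))
g=c["pixels"].astype(int);m=((g[...,1]-g[...,0])<14).astype(np.uint8);m[:125]=0;m[315:]=0;m[:,:185]=0;m[:,440:]=0
k,_=max(((k,cv2.contourArea(k)) for k in cv2.findContours(cv2.morphologyEx(m,cv2.MORPH_OPEN,np.ones((5,5))),0,1)[0]),key=lambda x:x[1])
h=np.array([ray(c,u,v,14)[:2] for u,v in k[:,0]],np.float32);print(cv2.minAreaRect(h),cv2.boxPoints(cv2.minAreaRect(h)))
x0,y0=255,155;cv2.imwrite("pics/crop0.png",cv2.resize(c["pixels"][150:290,190:430,::-1],None,fx=3.3,fy=3.3,interpolation=2))
E
```

```text
[[ 346.6  184.3  581.5  -18.    62.2  161. ]
 [ 289.6  193.5  573.6   92.3   62.4  160. ]
 [ 404.8  205.3  532.2 -125.8   56.5  392. ]
 [ 323.   218.2  520.1   32.4   62.4  168. ]
 [ 208.4  228.4  519.7  250.3   61.3  151. ]
 [ 358.4  241.6  469.4  -30.1   62.9  168. ]
 [ 298.1  253.3  457.9   84.2   63.4  173. ]]
[nan nan nan]
[418.  -69.9   4.4]
[624.6 195.4   4.7]
[ 248.6 -280.6    0.1]
((531.8475341796875, 61.67192077636719), (306.2857360839844, 445.0125427246094), 1.6211633682250977) [[ 372.5  279.8]
 [ 385.1 -165.1]
 [ 691.2 -156.4]
 [ 678.6  288.4]]
```

View pics/crop0.png

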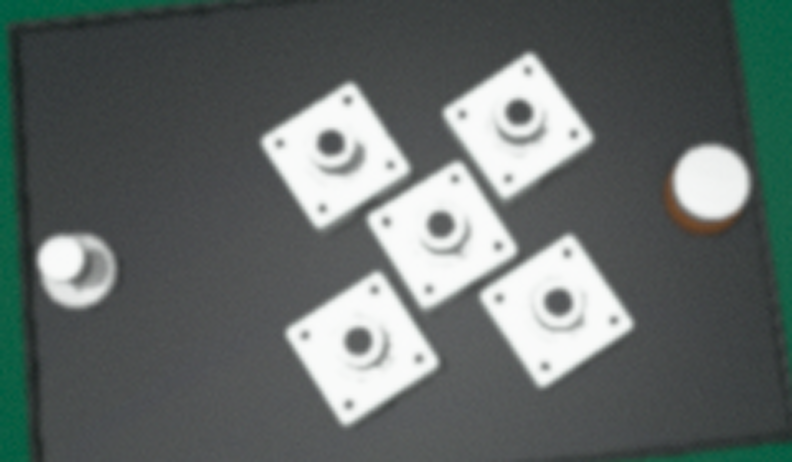

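The castings form a quincunx. I'll drag each outer one outward by its neck with a light grip, fingers along tray y, and centre the middle one last. I'll start with one to test.

```bash
cat >act.py <<'E'
from bench import *
import numpy as np
C=np.array([531.8,61.7]);a=np.radians(1.62);A=np.array([[np.cos(a),-np.sin(a)],[np.sin(a),np.cos(a)]])
R=np.column_stack([[-np.cos(a),-np.sin(a),0],[-np.sin(a),np.cos(a),0],[0,0,-1.]])
Z,H=124,168
def drag(p,t):
    q=C+A@np.array(t)
    move_to([*p,H],R); line_to([*p,Z],v=80)
    close(squeeze=3.5); print("grip",get_grip_width(),get_grasp_force(),get_force().round(1) if hasattr(get_force(),'round') else get_force())
    line_to([*q,Z],v=45); print("after",get_grip_width(),get_grasp_force(),get_tcp_pos())
    sleep(.2); ungrasp(); line_to([*q,H],v=100); print("t",get_t())
E
python3 - <<'E'
from act import *
drag([573.6,92.3],(85,120))
E
```

```text
grip 27.718765041162122 3.4999995678663254 [ 0.2 -0.  -0.1]
after 28.17502974632997 3.5000907629728317 [613.36884795 183.9484236  124.00704331]
t 8.2667
```

```bash
python3 - <<'E'
from act import *
drag([457.9,84.2],(-85,120))
drag([469.4,-30.1],(-85,-120))
drag([581.5,-18.0],(85,-120))
drag([520.1,32.4],(0,0))
move_to([300,400,300],R)
from loc import necks
import cv2
c=capture("top");np.savez("top1.npz",**c);cv2.imwrite("pics/top1.png",c["pixels"][...,::-1])
n=necks(c);print(n.round(1));print(((n[:,2:4]-C)@A).round(1),get_t())
from scipy.spatial.distance import pdist;print(pdist(n[n[:,4]>61.8][:,2:4]).round())
E
```

```text
grip 27.829273812053135 3.5000214725732803 [-0.9 -0.6 -0.1]
after 27.675434903764803 3.5000119730830193 [443.45402693 179.16517631 123.98001156]
t 14.9667
grip 27.956129289820517 3.499981351196766 [ 0.  -0.2  0.4]
after 27.812982864156574 3.500162623822689 [449.8391453  -61.2403263  123.99790293]
t 20.4167
grip 27.795673954059573 3.4999441355466843 [ 0.2 -0.4 -1.1]
after 27.786366761112728 3.5002443194389343 [620.2084265  -56.03199099 123.99392067]
t 26.025
grip 28.138881633824965 3.499973975121975 [-0.1 -0.3 -0.3]
after 28.223855054736056 3.5001417249441147 [532.05824157  62.73922242 124.01201152]
t 31.1167
[[ 363.5  163.5  620.3  -54.8   62.9  159. ]
 [ 240.5  177.6  613.1  184.5   63.1  156. ]
 [ 404.8  205.3  532.4 -125.9   56.5  389. ]
 [ 306.4  213.5  531.2   62.7   62.9  165. ]
 [ 208.2  228.4  519.4  250.    61.3  146. ]
 [ 375.2  250.6  449.7  -59.2   62.6  174. ]
 [ 247.1  265.7  442.5  180.2   62.5  178. ]]
[[  85.2 -119. ]
 [  84.7  120.5]
 [  -4.7 -187.5]
 [  -0.6    1.1]
 [  -7.1  188.6]
 [ -85.5 -118.5]
 [ -85.9  121. ]] 32.75
[239. 148. 171. 295. 147. 293. 171. 147. 147. 239.]
```

View pics/top1.png

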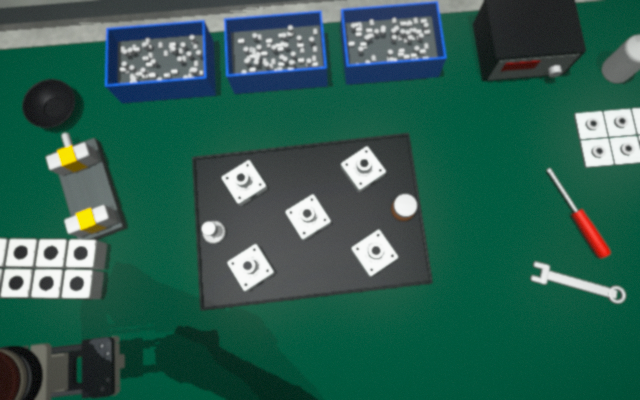

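The picture shows all five castings upright and spread out, at (243,181), (363,166), (307,216), (250,267) and (375,251). The closest pair is 147 mm apart, and the pot (404,206) and gauge (212,232) haven't moved.

```bash
python3 -c "
from bench import *
print(hand_in())"
```

```text
the job is handed in; nothing more can be done
None
```

The job is handed in, with no verdict returned: the five castings stand upright, at least 147 mm apart, over both ends of the tray; each was slid by its neck at a 3.5 N per-finger grip, the pot and gauge did not move measurably, and it took about 33 s.

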